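# Unlock the fruit dish from its pedestal and hold it up level

### The job

Take the fruit dish off its pedestal so that I can carry the pedestal away for washing: it is twist-locked, so grip the arched handle, turn the dish a quarter turn anticlockwise (seen from above) while it still sits on the pedestal, and then lift it straight up about a hand's breadth. Keep the dish level and the lemon lying untouched in the middle of it all the while, and leave the pedestal and everything else standing where they are. Finish still holding the dish by its handle, level and still, in the air above the pedestal; do not put it down.

Things in the scene. Friction and masses are not known exactly. Their poses are not given: they have to be found in the camera images.
- dish: Loose shallow white dish, 189 mm across, rim 57 mm above the origin, about 0.34 kg, with a steel hub (67 mm wide, 31 mm high) below and an arched handle over it that stands in its y-z plane. Origin: centre of the hub's underside, on the pedestal's top; z up. Locked as found; a turn of 90 degrees anticlockwise seen from above (80 to 98 will do) releases it, and stops block it at about 98.
- dish_grip (a point): Centre of the straight wooden grip at the top of the arched handle, on the dish's axis, 135 mm above its origin (about 180 mm above the worktop as found). The grip runs along the dish's y: 74 mm long, 16 mm thick (along the dish's x), 18 mm high; a 6 mm steel arch goes on from its ends down to the rim. About 35 mm are free between the grip and the top of the lemon.
- dish_middle (a point): Centre of the dish's inner floor, 34 mm above the dish's origin. The floor rises gently from here, 4 mm at 50 mm out and 22 mm at the rim.
- pedestal: Low turned wooden pedestal under the dish, loose on the worktop, about 0.9 kg: foot 124 mm across, top 92 mm across, 45 mm high without the spigot. Origin: centre of the underside. Its x axis is the dish's x axis while the dish is locked (within 3 degrees).
- lemon: Loose yellow lemon, 78 x 55 x 56 mm, about 0.11 kg, lying on its side in the middle of the dish; it can roll. Its long axis is its own x.
- lemon_center (a point): Centre of the lemon.
- garlic: Bulb of garlic, 60 mm wide, 59 mm high, on the worktop to the left of the dish. Origin: centre of the underside. Leave it alone.
- pepper_mill: Dark wooden pepper mill, 58 mm across, 170 mm tall, standing to the right of the dish, its axis about 160 mm from the pedestal's. Origin: centre of the underside. Leave it alone.
- honey_jar: Honey jar, 71 mm across, 110 mm high, at the left in front of the bread bin. Leave it alone.
- spice_jar: Spice jar with a lid, 45 mm across, 106 mm high, behind the work, in front of an oil bottle. Leave it alone.
- tin: Low tin, 75 mm across, 58 mm high, at the right. Leave it alone.
- yoghurt_pot: Yoghurt pot, 72 mm across, 71 mm high, at the right near the front edge. Leave it alone.
- pedestal_seat (a point): Centre of the pedestal's flat top, 45 mm above its underside, where the hub rests. A steel T-spigot 18 mm high stands here, its 44 mm cross bar along the pedestal's x; in the hub it lies over two ledges (locked, 2 mm of play up) or in the keyway (released). 2.5 mm sideways play, light friction, no spring; the dish must rise 20 mm to clear the bar.

How it is judged:
On the way:
1. the dish has been turned about a quarter turn while it still sits on the pedestal (angle between the x axis of dish and the x axis of pedestal, either way round above 1.31 rad and z of dish in the frame of pedestal_seat below 0.006 m), for 0.1 s.
At the end, for the whole second after the job is handed in: The dish is held still in the fingers, hub 60 mm or more above the pedestal's top, within 80 mm of over it, touching it no more, level within 7 degrees, lemon within 30 mm of its middle. The pedestal stands upright within 30 mm of where it was (z of dish in the frame of pedestal_seat above 0.06 m and horizontal distance between dish and pedestal below 0.08 m and angle between dish's own z axis and vertical below 0.12 rad and horizontal distance between lemon_center and dish_middle below 0.03 m and z of lemon_center in the frame of dish_middle below 0.045 m and contact force between the fingers and dish above 2 N and contact force between dish and pedestal below 0.1 N and linear speed of dish below 0.03 m/s and distance of pedestal from where it was at the start of the episode below 0.03 m and angle between pedestal's own z axis and vertical below 0.05 rad); the arm keeps its last pose, push and grip.
It fails at once if the lemon rolled out of the middle of the dish (more than 45 mm off) (horizontal distance between lemon_center and dish_middle above 0.045 m).
It fails at once if the dish was tipped by more than 12 degrees (angle between dish's own z axis and vertical above 0.21 rad).
It fails at once if the lemon was touched by the fingers (contact force between the fingers and lemon above 0.5 N).
It fails at once if the pedestal was shifted by more than 30 mm, lifted or tipped (distance of pedestal from where it was at the start of the episode above 0.03 m or angle between pedestal's own z axis and vertical above 0.12 rad or height (world z) of pedestal above 0.01 m).
It fails at once if something else was pushed with more than 5 N (contact force between any of the arm, the fingers, dish and garlic above 5 N or contact force between any of the arm, the fingers, dish and pepper_mill above 5 N or contact force between any of the arm, the fingers, dish and honey_jar above 5 N or contact force between any of the arm, the fingers, dish and spice_jar above 5 N or contact force between any of the arm, the fingers, dish and tin above 5 N or contact force between any of the arm, the fingers, dish and yoghurt_pot above 5 N).
It also fails if it takes over 40 s, if anything falls off the work surface, if the arm or the gripper's body presses on something with over 40 N, if the wrist force passes 120 N, or if a joint passes its speed limit or range.

### The arm

A 6-joint arm with a two-finger parallel gripper is mounted at the origin on a cart in front of the work surface, level with it; the furniture and walls round the work are solid. World frame = base frame: x ahead of the robot, y to its left, z up, the work surface at z = 0. Lengths are in m, angles in rad, forces in N, time in s.
With the tool pointing down it reaches from about 0.25 to 0.775 m from the base axis. Payload 8.9 kg.
Tool frame: the origin (TCP) lies between the finger pads; the fingertips stand ctrl.tip_reach ahead of it and the grasp point (between the pads) lies 6 mm ahead of it (ctrl.tip_reach is the distance from the TCP to the fingertips, in m); z points along the fingers, y is the line along which they close (so a half turn about z gives the same grasp; the last joint's range is limited). The gripper opens to 85 mm and grips with 20 to 120 N. Pads are 22 mm wide; open, the fingers measure 114 mm over their backs; the gripper's body (76 mm by 85 mm) begins 54 mm behind the grasp point. The pads swing forward as they close: fully open they stand 13 mm farther back than shut.
Start: joints at [-1.266, 0.291, -0.153, 1.127, 0, 1.431], TCP at [0.225, -0.474, 0.256] pointing down, gripper open.
Joint ranges: [-2.52, 2.52], [-0.91, 1.74], [-1.3, 1.37], [-1.96, 2.02], [-1.52, 1.47], [-3.14, 3.14]. Speed limits (rad/s): [2.22, 2.22, 2.79, 3.14, 3.14, 3.14].

### API

Orientations are given as a 3x3 rotation matrix whose columns are the frame's x, y, z axes.
In Python, from rig import ctrl gives the robot as it stands.
- The arm moves only by the shell command python3 -m handwheel 'ROWS' [FORCE]. ROWS is text: rows parted by semicolons, each of 5 numbers parted by spaces: the closure, from 0 (fully open) to 1 (shut), then the shift along the tool's x, y, z in m, then the turn about the tool's z in degrees. A call has 1 to 20 rows; each row is the pose to reach, as a shift and turn from the pose commanded when the call began, along the tool's axes at that moment; what a row does not reach only later rows make up. A row lasts 1/10 s, in which the tool goes at most 50 mm and 8.59 degrees, less where a joint would pass 70% of its speed; a pose out of reach is approached as far as the arm can. A call with a gripper value outside its range is refused whole. The fingers move at their own pace and stop on an object; FORCE is the grip in N (left out, the last holds). Time passes only in rows, so rows that repeat a pose let the fingers close. It gives the time, the measured TCP pose, the force, the opening and the grip force at its end, in the units of the state.
- ctrl.read_state(): the state, without advancing time (a new reading comes with each control period).
- ctrl.camera(name): name is "scene" or "top"; returns a dict with "img" (384x512x3 uint8, red, green, blue), "fx", "fy", "cx", "cy" (pixels), "R" (3x3) and "t" (3): a world point X has camera coordinates R X + t. Camera axes: x right, y down, z forward; pixel columns grow to the right and rows downward; lengths in m; the calibration is good to about 2 mm. A picture is of the moment at which its call begins. There is no depth.
- ctrl.job_done(): hands the job in; it is judged then, once.
The state is a dict: "clock": time; "joint_pos": joint angles; "qd": joint speeds; "joint_efforts": joint torques, N m; "ee_pos": TCP position; "tcp_rot": TCP orientation; "force": force on the tool from outside, world axes, zero at the start; "ft_torque": the same for the moment, N m; "opening": opening from 0.0 (shut) to 1.0 (fully open); "grip_force": force on a finger pad.
Only numpy, scipy, OpenCV 4.12 (cv2) and the standard library are available. Lean on these libraries where they do the work, as an engineer would, in place of code of your own. Each camera call takes 0.05 s, during which the arm holds its last target. There are 200 camera calls.

## Working session

There is one attempt and no reset: what is moved stays moved. The work goes in short steps, Python scripts to look and compute and a shell command to move; the robot and the scene stay as the last step left them, time stands still between calls to the robot, and variables do not carry over. Pictures are saved under pics/ and viewed, at most 10 in all, crops included, and the job is handed in when it is done.

```bash
mkdir -p pics; python3 - <<'E'
from rig import ctrl
import cv2
s=ctrl.read_state()
for k in("clock","ee_pos","tcp_rot","opening"):print(k,s[k])
print(ctrl.tip_reach)
for n in("scene","top"):
    c=ctrl.camera(n);cv2.imwrite(f"pics/{n}0.png",c["img"][:,:,::-1]);print(n,c["fx"],c["cx"],c["cy"],c["R"],c["t"])
E
```

```text
clock 0.0
ee_pos [ 0.225296   -0.4737405   0.25572211]
tcp_rot [[ 9.03148581e-01  4.29327967e-01 -3.71903267e-04]
 [ 4.29328074e-01 -9.03147695e-01  1.28279802e-03]
 [ 2.14857486e-04 -1.31822572e-03 -9.99999108e-01]]
opening 0.9988088806771754
0.025
scene 378.63039957549825 258.3251314136944 193.42357965834563 [[-0.75399348 -0.65682933  0.00831025]
 [-0.41335126  0.46458968 -0.78313292]
 [ 0.51052382 -0.59391216 -0.62179882]] [0.37421219 0.35896476 1.14566476]
top 368.412303756338 251.93117918995503 192.1573554749719 [[-0.01493622 -0.99984971  0.00880142]
 [-0.95214216  0.01153486 -0.30543781]
 [ 0.30529038 -0.01294229 -0.95217135]] [-0.03934858  0.56465643  1.50992854]
```

View pics/scene0.png

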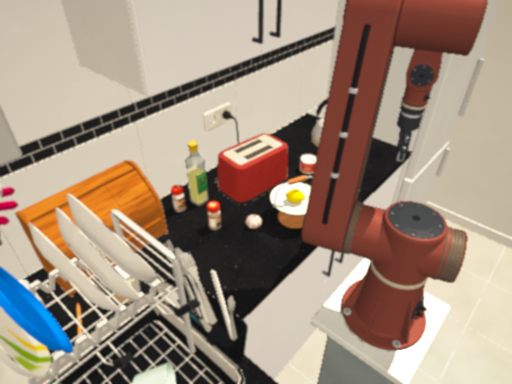

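View pics/top0.png

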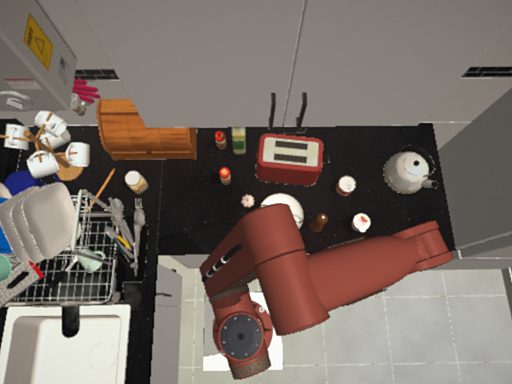

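The scene picture shows the dish with the lemon at about (292,203). In the top view the elbow hides the front half of the dish, centred near (284,212). The garlic is at (247,201), the mill at (319,222), the tin at (346,185) and the yoghurt pot at (361,222).

```bash
cat > h.py <<'E'
from rig import ctrl
import numpy as np, cv2
def cam(n):
    c=ctrl.camera(n); c["R"]=np.array(c["R"]); c["t"]=np.array(c["t"]); return c
def atz(c,u,v,z):
    d=c["R"].T@np.array([(u-c["cx"])/c["fx"],(v-c["cy"])/c["fy"],1]); o=-c["R"].T@c["t"]
    return o+d*(z-o[2])/d[2]
def proj(c,X):
    p=c["R"]@np.array(X)+c["t"]; return np.array([c["cx"]+c["fx"]*p[0]/p[2],c["cy"]+c["fy"]*p[1]/p[2]])
def crop(c,u,v,w,h,k,f):
    i=c["img"][v-h//2:v+h//2,u-w//2:u+w//2,::-1]
    cv2.imwrite(f,cv2.resize(i,None,fx=k,fy=k,interpolation=cv2.INTER_CUBIC)); print(f,"origin",u-w//2,v-h//2,"x",k)
E
python3 - <<'E'
from h import *
t=cam("top");s=cam("scene")
print("dish",atz(t,284,212,.1),atz(s,291,203,.1))
print("garlic",atz(t,247,201,.03),"mill base/top",atz(t,319,222,.15),"spice",atz(t,225,175,.1),"yog",atz(t,361,222,.07))
a=np.zeros((300,800,3),np.uint8)
i=[cv2.resize(c["img"][v-37:v+38,u-50:u+50,::-1],(400,300),interpolation=cv2.INTER_CUBIC) for c,u,v in((s,291,203),(t,284,212))]
cv2.imwrite("pics/c1.png",np.hstack(i))
E
```

```text
dish [ 0.47047793 -0.1813748   0.1       ] [ 0.44998598 -0.12809348  0.1       ]
garlic [ 0.54159066 -0.02513221  0.03      ] mill base/top [ 0.41368127 -0.31687152  0.15      ] spice [0.64051893 0.06961996 0.1       ] yog [ 0.42984778 -0.51333051  0.07      ]
```

View pics/c1.png

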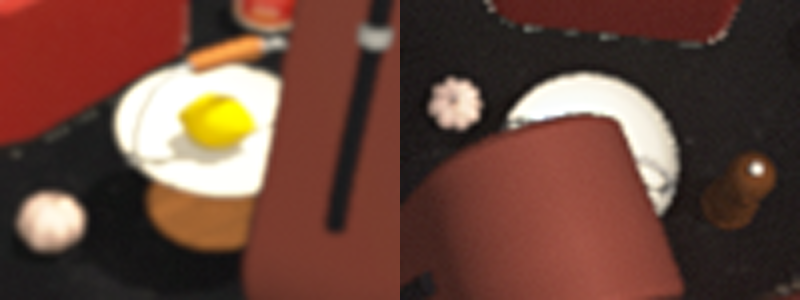

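```bash
python3 -m handwheel '0 0 0 -0.07 -8; 0 0.1 -0.14 -0.075 -16; 0 0.2 -0.28 -0.075 -24; 0 0.3 -0.42 -0.075 -32; 0 0.4 -0.555 -0.075 -40; 0 0.4 -0.555 -0.075 -40; 0 0.4 -0.555 -0.075 -40; 0 0.4 -0.555 -0.075 -40; 0 0.4 -0.555 -0.075 -40; 0 0.4 -0.555 -0.075 -40; 0 0.4 -0.555 -0.075 -40; 0 0.4 -0.555 -0.075 -40; 0 0.4 -0.555 -0.075 -40; 0 0.4 -0.555 -0.075 -40; 0 0.4 -0.555 -0.075 -40; 0 0.4 -0.555 -0.075 -40; 0 0.4 -0.555 -0.075 -40; 0 0.4 -0.555 -0.075 -40'
python3 - <<'E'
from h import *
print(ctrl.read_state()["joint_pos"])
i=[]
for n,X in(("top",(.46,-.16,.12)),("scene",(.46,-.16,.12))):
    c=cam(n);u,v=proj(c,X).astype(int);print(n,u-50,v-50);cv2.imwrite(f"pics/{n}1.png",c["img"][:,:,::-1])
    i.append(cv2.resize(c["img"][v-50:v+50,u-50:u+50,::-1],(400,400),interpolation=cv2.INTER_CUBIC))
cv2.imwrite("pics/c2.png",np.hstack(i))
E
```

```text
clock: 2.0
ee_pos: [0.3481, 0.1981, 0.3312]
tcp_rot: [[0.416, 0.909, -0.0], [0.909, -0.416, -0.0], [-0.001, -0.0, -1.0]]
force: [-0.6, -0.8, 1.0]
opening: 0.996
grip_force: 0.0
[ 3.34605978e-01  1.64927090e-02 -2.86839133e-01  1.26807448e+00
 -2.81724536e-04  2.33476003e+00]
top 229 163
scene 244 143
```

View pics/c2.png

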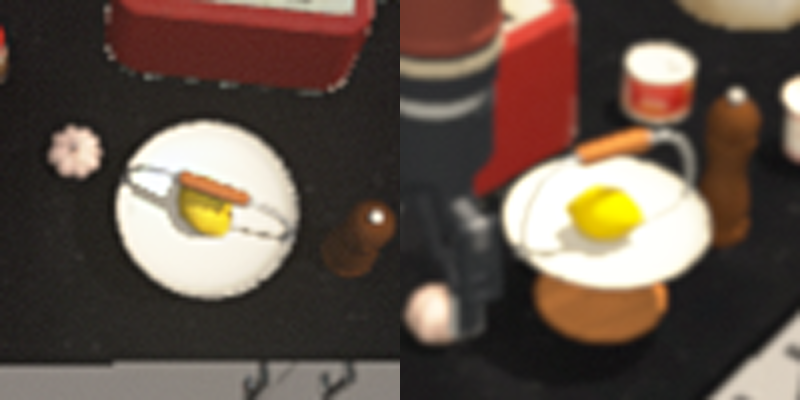

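The top crop shows the grip from (180,178) to (250,198) and the rim centre at (207,209). The scene crop shows the grip from (578,156) to (652,135).

```bash
python3 - <<'E'
from h import *
from scipy.optimize import least_squares
t=cam("top");s=cam("scene")
# orange grip mask centroid + principal ends
for n,c,(u0,v0,w,h) in(("top",t,(270,203,25,14)),("scene",s,(284,170,28,18))):
    hsv=cv2.cvtColor(c["img"][v0:v0+h,u0:u0+w],cv2.COLOR_RGB2HSV)
    m=((hsv[...,0]>4)&(hsv[...,0]<16)&(hsv[...,1]>110)&(hsv[...,2]>90)).astype(np.uint8)
    print(n,m.sum(),cv2.minAreaRect(cv2.findNonZero(m)),(u0,v0))
    ys,xs=np.nonzero(m);p=np.c_[xs+u0,ys+v0].astype(float);c["ctr"]=p.mean(0);q=p-c["ctr"]
    d=np.linalg.svd(q)[2][0];d*=np.sign(d[0]);e=q@d;c["ends"]=[c["ctr"]+d*e.min(),c["ctr"]+d*e.max()];print(c["ctr"],c["ends"])
tr=lambda a,b:least_squares(lambda X:np.r_[proj(t,X)-a,proj(s,X)-b],[.46,-.15,.18])
for nm,a,b in(("ctr",t["ctr"],s["ctr"]),("L",t["ends"][0],s["ends"][0]),("R",t["ends"][1],s["ends"][1])):
    r=tr(a,b);print(nm,r.x,r.cost,"z fixed top",atz(t,*a,.182),"scene",atz(s,*b,.182))
print("rim",atz(t,229+207/4,163+209/4,.1), [atz(t,229+a/4,163+b/4,.1)[:2] for a,b in((115,209),(299,209),(207,120),(207,298))])
a,b=[atz(t,*e,.182)[:2] for e in t["ends"]];print("dir",np.degrees(np.arctan2(*(a-b)[::-1])),np.linalg.norm(a-b))
print(ctrl.read_state()["ee_pos"])
E
```

```text
top 59 ((12.099998474121094, 6.699999809265137), (17.076295852661133, 3.1622776985168457), 18.43494987487793) (270, 203)
[281.94915254 209.6779661 ] [array([274.00921985, 206.97293744]), array([290.17680997, 212.48101872])]
scene 132 ((14.787999153137207, 6.084001064300537), (11.180341720581055, 26.20671844482422), 79.69515228271484) (284, 170)
[298.85606061 177.12121212] [array([287.5620028 , 182.36453576]), array([311.56653505, 171.22030987])]
ctr [ 0.45244234 -0.1646162   0.19706606] 0.3468717187713286 z fixed top [ 0.45878978 -0.16511851  0.182     ] scene [ 0.46186254 -0.18252266  0.182     ]
L [ 0.47317445 -0.13289416  0.17956442] 0.26544548303813253 z fixed top [ 0.47044248 -0.13360508  0.182     ] scene [ 0.47309152 -0.129892    0.182     ]
R [ 0.42855373 -0.19652685  0.21939121] 4.923290207718412 z fixed top [ 0.44676695 -0.1976329   0.182     ] scene [ 0.44870687 -0.24418378  0.182     ]
rim [ 0.45648506 -0.16704712  0.1       ] [array([ 0.45772016, -0.0698813 ]), array([ 0.45524857, -0.26432302]), array([ 0.555078 , -0.1708787]), array([ 0.36156974, -0.16335847])]
dir 69.70714374521161 0.06826486347873173
[0.34850002 0.19792516 0.33147003]
```

```bash
python3 -m handwheel '0 -0.035 0.03 0 -4.3; 0 -0.07 0.06 0 -4.3; 0 -0.105 0.09 0 -4.3; 0 -0.14 0.12 0 -4.3; 0 -0.175 0.15 0.01 -4.3; 0 -0.21 0.18 0.02 -4.3; 0 -0.24 0.21 0.03 -4.3; 0 -0.265 0.233 0.045 -4.3; 0 -0.28 0.246 0.06 -4.3; 0 -0.285 0.251 0.07 -4.3; 0 -0.285 0.251 0.07 -4.3; 0 -0.285 0.251 0.07 -4.3; 0 -0.285 0.251 0.07 -4.3'
python3 - <<'E'
from h import *
print(ctrl.read_state()["ee_pos"],ctrl.read_state()["joint_pos"])
i=[]
for n,X in(("top",(.46,-.16,.15)),("scene",(.46,-.16,.15))):
    c=cam(n);u,v=proj(c,X).astype(int);print(n,u-50,v-50)
    i.append(cv2.resize(c["img"][v-50:v+50,u-50:u+50,::-1],(400,400),interpolation=cv2.INTER_CUBIC))
cv2.imwrite("pics/c3.png",np.hstack(i))
E
```

```text
clock: 3.5
ee_pos: [0.4582, -0.164, 0.2622]
tcp_rot: [[0.346, 0.938, 0.001], [0.938, -0.346, -0.0], [0.0, 0.001, -1.0]]
force: [0.4, 0.4, -0.9]
opening: 1.002
grip_force: 0.0
[ 0.45817555 -0.1639563   0.26219404] [-4.94145524e-01  2.13639118e-01 -2.40940029e-01  1.11517948e+00
  2.01950662e-04  1.42959032e+00]
top 230 161
scene 244 137
```

View pics/c3.png

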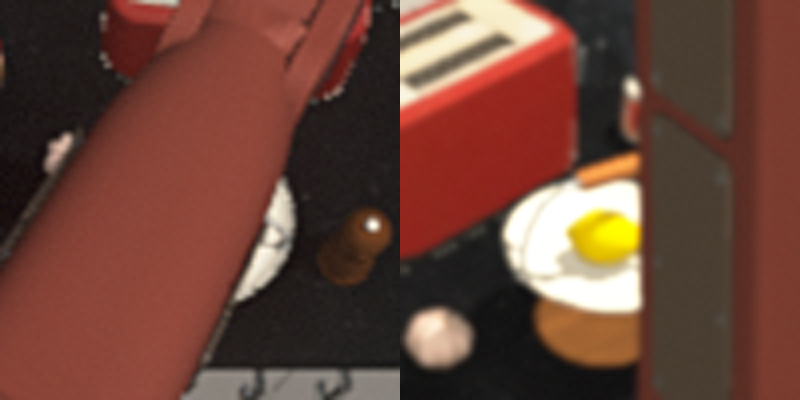

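Both views are blocked by the arm, and the estimate is consistent between them. I'm descending with the gripper open and then closing it gently.

```bash
python3 -m handwheel '0 -0.002 0 0.02 0; 0 -0.002 0 0.04 0; 0 -0.002 0 0.06 0; 0 -0.002 0 0.076 0; 0 -0.002 0 0.076 0; 0 -0.002 0 0.076 0' 20; python3 -m handwheel '0.3 0 0 0 0; 0.5 0 0 0 0; 0.7 0 0 0 0; 0.75 0 0 0 0; 0.8 0 0 0 0; 0.85 0 0 0 0; 0.9 0 0 0 0; 1 0 0 0 0; 1 0 0 0 0; 1 0 0 0 0; 1 0 0 0 0' 20;python3 -c "
from h import *
print(ctrl.read_state()['ft_torque'])"
```

```text
clock: 4.2
ee_pos: [0.4577, -0.1663, 0.186]
tcp_rot: [[0.346, 0.938, 0.0], [0.938, -0.346, -0.0], [-0.0, 0.0, -1.0]]
force: [-0.5, -0.8, 0.5]
opening: 1.003
grip_force: 0.0
clock: 5.3
ee_pos: [0.4576, -0.1667, 0.1855]
tcp_rot: [[0.347, 0.938, 0.0], [0.938, -0.347, -0.0], [-0.0, 0.0, -1.0]]
force: [-1.1, 0.6, 5.8]
opening: 0.181
grip_force: 20.1
[-0.01607374  0.09473723 -0.03489808]
```

```bash
python3 -m handwheel '1 0 0 0 0; 1 0 0 0 0; 1 0 0 0 -0.5; 1 0 0 0 -1.5; 1 0 0 0 -3; 1 0 0 0 -5; 1 0 0 0 -8; 1 0 0 0 -11; 1 0 0 0 -14; 1 0 0 0 -17; 1 0 0 0 -20; 1 0 0 0 -23; 1 0 0 0 -26; 1 0 0 0 -29; 1 0 0 0 -31; 1 0 0 0 -32; 1 0 0 0 -32.5; 1 0 0 0 -32.5' 50;python3 -c "
from h import *
s=ctrl.read_state();print(s['ft_torque'],s['joint_pos'])"
```

```text
clock: 7.1
ee_pos: [0.4578, -0.1667, 0.1856]
tcp_rot: [[-0.212, 0.977, 0.001], [0.977, 0.212, -0.0], [-0.0, 0.001, -1.0]]
force: [0.8, -1.1, 4.9]
opening: 0.179
grip_force: 48.8
[ 0.01252432 -0.01662491 -0.03267403] [-4.99588215e-01  2.73605180e-01 -3.73759833e-01  9.22598638e-01
  1.77992240e-04  8.57599608e-01]
```

```bash
python3 -m handwheel '1 0 0 0 -0.5; 1 0 0 0 -1.5; 1 0 0 0 -3.5; 1 0 0 0 -7; 1 0 0 0 -11; 1 0 0 0 -15; 1 0 0 0 -19; 1 0 0 0 -23; 1 0 0 0 -27; 1 0 0 0 -31; 1 0 0 0 -35; 1 0 0 0 -39; 1 0 0 0 -43; 1 0 0 0 -47; 1 0 0 0 -51; 1 0 0 0 -54; 1 0 0 0 -56; 1 0 0 0 -57; 1 0 0 0 -57.5; 1 0 0 0 -57.5';python3 - <<'E'
from h import *
s=ctrl.read_state();print(s['ft_torque'])
i=[]
for n,X in(("top",(.46,-.16,.15)),("scene",(.46,-.16,.15))):
    c=cam(n);u,v=proj(c,X).astype(int);print(n,u-50,v-50)
    i.append(cv2.resize(c["img"][v-50:v+50,u-50:u+50,::-1],(400,400),interpolation=cv2.INTER_CUBIC))
cv2.imwrite("pics/c4.png",np.hstack(i))
E
```

```text
clock: 9.1
ee_pos: [0.4577, -0.1667, 0.1855]
tcp_rot: [[-0.938, 0.346, 0.001], [0.346, 0.938, -0.0], [-0.001, 0.0, -1.0]]
force: [-0.2, 0.9, 6.3]
opening: 0.183
grip_force: 48.8
[-0.00033215 -0.02401455 -0.12064404]
top 230 161
scene 244 137
```

View pics/c4.png

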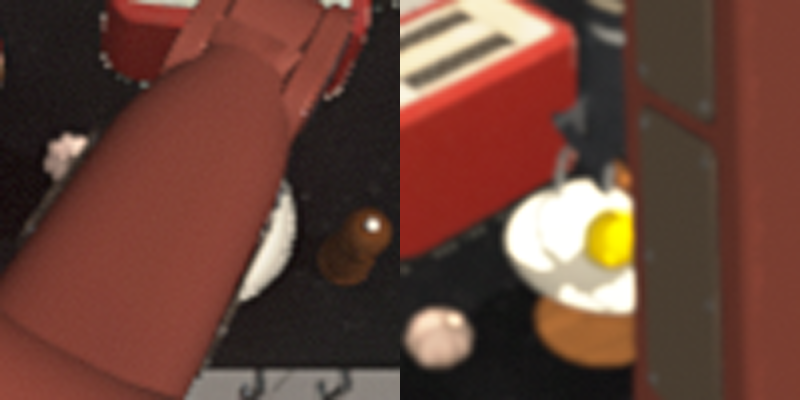

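The handle (grip end at about (622,175)) and the lemon have turned with the dish, and the dish is still seated. I'll lift slowly and watch the force.

```bash
python3 -m handwheel '1 0 0 -0.0005 0; 1 0 0 -0.0015 0; 1 0 0 -0.003 0; 1 0 0 -0.0045 0; 1 0 0 -0.006 0; 1 0 0 -0.006 0; 1 0 0 -0.006 0'; python3 -c "
from h import *
s=ctrl.read_state();print(s['ft_torque'])"
```

```text
clock: 9.9
ee_pos: [0.4574, -0.1666, 0.1913]
tcp_rot: [[-0.938, 0.346, -0.0], [0.346, 0.938, 0.0], [0.0, 0.0, -1.0]]
force: [-0.2, -0.1, -4.5]
opening: 0.173
grip_force: 48.7
[ 0.04400111 -0.03472117  0.02146365]
```

The load is 4.5 N, which is the dish and lemon alone, so it is released.

```bash
python3 -m handwheel '1 0 0 -0.002 0; 1 0 0 -0.005 0; 1 0 0 -0.009 0; 1 0 0 -0.014 0; 1 0 0 -0.02 0; 1 0 0 -0.027 0; 1 0 0 -0.034 0; 1 0 0 -0.041 0; 1 0 0 -0.048 0; 1 0 0 -0.055 0; 1 0 0 -0.062 0; 1 0 0 -0.069 0; 1 0 0 -0.075 0; 1 0 0 -0.08 0; 1 0 0 -0.083 0; 1 0 0 -0.085 0; 1 0 0 -0.085 0; 1 0 0 -0.085 0; 1 0 0 -0.085 0; 1 0 0 -0.085 0'; python3 - <<'E'
from h import *
s=ctrl.read_state();print(s['ft_torque'])
i=[]
for n,X in(("top",(.46,-.16,.2)),("scene",(.46,-.16,.15))):
    c=cam(n);u,v=proj(c,X).astype(int);print(n,u-50,v-50)
    i.append(cv2.resize(c["img"][v-50:v+50,u-50:u+50,::-1],(400,400),interpolation=cv2.INTER_CUBIC))
cv2.imwrite("pics/c5.png",np.hstack(i))
E
```

```text
clock: 11.9
ee_pos: [0.4574, -0.1666, 0.2761]
tcp_rot: [[-0.938, 0.346, -0.0], [0.346, 0.938, 0.0], [0.0, 0.0, -1.0]]
force: [1.2, 0.3, -4.7]
opening: 0.176
grip_force: 48.7
[-0.00202107  0.01259944 -0.00011953]
top 231 158
scene 244 137
```

View pics/c5.png

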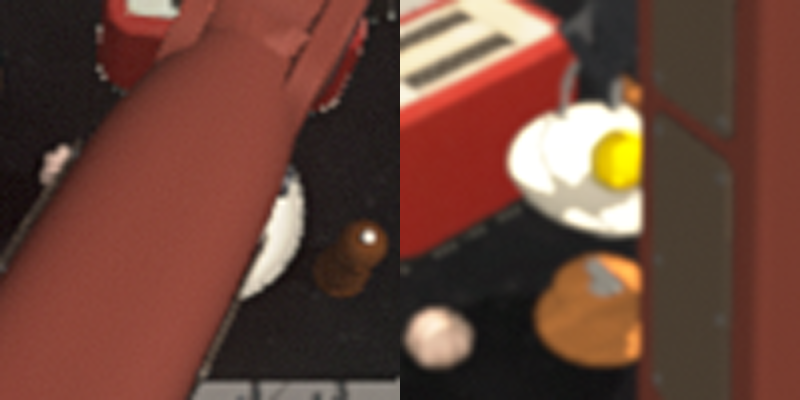

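The dish hangs level about 90 mm up with the lemon in its middle (620,160). The pedestal stands in its place (600,310) with the spigot clear.

```bash
python3 -c "
from rig import ctrl
print(ctrl.job_done())"
```

```text
the job is handed in; nothing more can be done
None
```

The dish was turned a quarter turn anticlockwise, unlocked and lifted about 90 mm, and the job is handed in: the arm still holds it level with the lemon in its middle, and the pedestal looked unmoved in the last picture, though no verdict came back.

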